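# Set the stock tags on the sorting board

## Task

Set the hinged tags on the sorting board so that only the full bins show the round-disc face up (tag tipped over towards its bin), and the other bins show the straight-bar face up (tag tipped over towards the robot). Tip the wrong tags over with light pushes of a fingertip, and do not lift or shift the bins or anything else on the bench.

Things in the scene. Friction and masses are not known exactly. Their poses are not given: they have to be found in the camera images.
- board: Fixed plywood board 340 x 540 mm, 8 mm thick, flat on the bench. Origin: underside centre; +x side holds the bins, -x side the tag stands. Each tag: aluminium plate 60 mm wide, 4 mm thick, free edge 65 mm from its hinge line; at rest the edge is 39 mm to one side of the hinge and 82 mm above the stand's origin (95 mm upright). One face has a raised black disc (34 mm), the other a black bar (46 x 10 mm).
- stand_1: Fixed dark steel stand of tag_1. Four alike stand in a row at 120 mm pitch, in a different order each time. Origin: underside centre, 8 mm above the bench; z up, y along the row, x to its own bin, 180 mm off. Hinge line along y, 30 mm up. Foot 56 x 78 mm; cheeks at y +-35 mm rise to 42 mm, two rest rods along y at x +-11 mm to 40 mm: pass fingers above these.
- tag_1 (a joint): Tag 1 on stand_1, rad: 0 upright, -0.65 at rest leaning to stand -x (robot's side), bar face up; +0.65 at rest leaning to +x (its bin), disc face up. Swings loosely (45 g); pushed past upright it falls to the other rest by itself. Tip it with a fingertip moved level along stand x from outside the free edge, its end 55-65 mm above the stand's origin; pushing on past the rest strains it.
- place_1 (a point): Point on the board's top, 180 mm from stand_1 along its x, where the bin belonging to tag_1 stands (within a few mm of that bin's origin).
- stand_2: Fixed dark steel stand of tag_2. Four alike stand in a row at 120 mm pitch, in a different order each time. Origin: underside centre, 8 mm above the bench; z up, y along the row, x to its own bin, 180 mm off. Hinge line along y, 30 mm up. Foot 56 x 78 mm; cheeks at y +-35 mm rise to 42 mm, two rest rods along y at x +-11 mm to 40 mm: pass fingers above these.
- tag_2 (a joint): Tag 2 on stand_2, rad: 0 upright, -0.65 at rest leaning to stand -x (robot's side), bar face up; +0.65 at rest leaning to +x (its bin), disc face up. Swings loosely (45 g); pushed past upright it falls to the other rest by itself. Tip it with a fingertip moved level along stand x from outside the free edge, its end 55-65 mm above the stand's origin; pushing on past the rest strains it.
- place_2 (a point): Point on the board's top, 180 mm from stand_2 along its x, where the bin belonging to tag_2 stands (within a few mm of that bin's origin).
- stand_3: Fixed dark steel stand of tag_3. Four alike stand in a row at 120 mm pitch, in a different order each time. Origin: underside centre, 8 mm above the bench; z up, y along the row, x to its own bin, 180 mm off. Hinge line along y, 30 mm up. Foot 56 x 78 mm; cheeks at y +-35 mm rise to 42 mm, two rest rods along y at x +-11 mm to 40 mm: pass fingers above these.
- tag_3 (a joint): Tag 3 on stand_3, rad: 0 upright, -0.65 at rest leaning to stand -x (robot's side), bar face up; +0.65 at rest leaning to +x (its bin), disc face up. Swings loosely (45 g); pushed past upright it falls to the other rest by itself. Tip it with a fingertip moved level along stand x from outside the free edge, its end 55-65 mm above the stand's origin; pushing on past the rest strains it.
- place_3 (a point): Point on the board's top, 180 mm from stand_3 along its x, where the bin belonging to tag_3 stands (within a few mm of that bin's origin).
- stand_4: Fixed dark steel stand of tag_4. Four alike stand in a row at 120 mm pitch, in a different order each time. Origin: underside centre, 8 mm above the bench; z up, y along the row, x to its own bin, 180 mm off. Hinge line along y, 30 mm up. Foot 56 x 78 mm; cheeks at y +-35 mm rise to 42 mm, two rest rods along y at x +-11 mm to 40 mm: pass fingers above these.
- tag_4 (a joint): Tag 4 on stand_4, rad: 0 upright, -0.65 at rest leaning to stand -x (robot's side), bar face up; +0.65 at rest leaning to +x (its bin), disc face up. Swings loosely (45 g); pushed past upright it falls to the other rest by itself. Tip it with a fingertip moved level along stand x from outside the free edge, its end 55-65 mm above the stand's origin; pushing on past the rest strains it.
- place_4 (a point): Point on the board's top, 180 mm from stand_4 along its x, where the bin belonging to tag_4 stands (within a few mm of that bin's origin).
- bin_full_1: Open white plastic bin, 100 x 90 mm (x, y), 55 mm high, walls 3 mm, loose on the board in the row of bins, directly behind one of the stands. This bin is FULL: heaped with steel rollers to a little above its rim (about 75 mm high in all). Origin: centre of its underside; z up, x away from the stand.
- bin_empty_1: Open white plastic bin, 100 x 90 mm (x, y), 55 mm high, walls 3 mm, loose on the board in the row of bins, directly behind one of the stands. Not full: bare inside. Origin: centre of its underside; z up, x away from the stand.
- bin_full_2: Open white plastic bin, 100 x 90 mm (x, y), 55 mm high, walls 3 mm, loose on the board in the row of bins, directly behind one of the stands. This bin is FULL: heaped with steel rollers to a little above its rim (about 75 mm high in all). Origin: centre of its underside; z up, x away from the stand.
- bin_empty_2: Open white plastic bin, 100 x 90 mm (x, y), 55 mm high, walls 3 mm, loose on the board in the row of bins, directly behind one of the stands. Not full: only two stray rollers on its floor. Origin: centre of its underside; z up, x away from the stand.
- jar: Bystander: small amber glass jar with steel lid, 36 mm across, 50 mm tall, on the board in front of the row of tags, between the two middle ones. Origin: centre of underside.
- bush: Bystander: short brass tube, 32 mm across, 28 mm tall, on the board between the tags and the bins. Origin: centre of underside.
- slug: Bystander: steel cylinder, 24 mm across, 42 mm tall, on the board between the tags and the bins. Origin: centre of underside.
- brush: Bystander: wooden brush lying on the bench to the left of the board. Origin: its middle, underside.
- driver: Bystander: grey screwdriver lying on the bench to the right of the board. Origin: its middle, underside.
- mug: Bystander: white mug, 76 mm across, 85 mm tall, to the left of the board. Origin: centre of underside.
- can: Bystander: grey can, 56 mm across, 90 mm tall, to the right of the board. Origin: centre of underside.
Not all that is in view belongs to the job. Leave any purple look-alike of the bin_full_2 alone.

How it is judged:
By the outcome, as a careful person would: the job done as asked, in the order asked, and still so for the second after the job is handed in, with the robot touching nothing.
It also fails if it takes over 42 s, if anything falls off the work surface, if the arm or the gripper's body presses on something with over 40 N, if the wrist force passes 120 N, or if a joint passes its speed limit or range.

## Robot

A 6-joint arm with a two-finger parallel gripper is mounted at the origin on the work surface. World frame = base frame: x ahead of the robot, y to its left, z up, the work surface at z = 0. Lengths are in m, angles in rad, forces in N, time in s.
With the tool pointing down it reaches from about 0.275 to 0.825 m from the base axis. Payload 4.9 kg.
Tool frame: the origin (TCP) lies midway between the tips of the shut fingers; the grasp point (between the pads) lies 19 mm behind it (bot.grip_depth is the distance from the TCP to the grasp point, in m); y points along the fingers, x is the direction in which the jaws open and shut, and the axes are right-handed (so a half turn about y gives the same grasp; the last joint's range is limited). The gripper opens to 85 mm and grips with 20 to 120 N. Pads are 22 mm wide; open, the fingers measure 114 mm over their backs; the gripper's body (76 mm by 85 mm) begins 54 mm behind the grasp point. The pads swing forward as they close: fully open they stand 13 mm farther back than shut.
Start: joints at [-1.308, 0.326, -0.193, 1.052, 0, 1.437], TCP at [0.213, -0.507, 0.231] pointing down, gripper open.
Joint ranges: [-2.65, 2.65], [-0.97, 1.79], [-1.3, 1.35], [-1.93, 2.1], [-1.47, 1.37], [-3.14, 3.14]. Speed limits (rad/s): [2.57, 2.57, 3.14, 3.14, 3.14, 3.14].

## Interface

Orientations are given as a unit quaternion [w, x, y, z].
In Python, from cell import bot gives the robot as it stands. Calls block until the motion is done:
- bot.move_pose(position, orientation): joint-space move of the TCP to a pose.
- bot.move_linear(position, speed=0.15, rotation=None, until_force=None): straight line of the TCP; rotation=None keeps the orientation; speed is the mean speed in m/s. With until_force (N) it stops when the force on the tool has changed by that much, and returns True; else False.
- bot.goto_joints(angles): joint-space move.
- bot.set_gripper(opening, grasp_force=None): opening from 0.0 (shut) to 1.0 (fully open); grasp_force is the grip in N (None keeps the last); returns when the fingers have stopped.
- bot.wait(seconds).
- bot.solve_ik(position, orientation): joint angles nearest the present ones, or None.
- bot.camera(name): name is "side" or "top"; returns the picture (480x640x3 uint8, red, green, blue); there is no depth.
- bot.calibration(name): a dict with "mtx" (3x3 intrinsics, pixels), "extrinsics" (4x4, takes a point from world to camera coordinates). Camera axes: x right, y down, z forward; pixel columns grow to the right and rows downward; lengths in m; the calibration is good to about 2 mm. A picture is of the moment at which its call begins. calibration takes no time and is no camera call.
A pose or a line that the arm cannot do raises bot.PlanningError and nothing moves.
- bot.close_job(): hands the job in, once; it reports no verdict.
Trained networks look in the newest picture that a camera, given by its name, has taken for a name from the list of things; names that differ only in an ending like _2 or _b are one class to them, and where a whole thing is asked for, a point or a joint stands for the part that bears it (a point fixed in the world has none). Each returns a list of dicts, best first, with "confidence" (0 to 1); they miss things now and then, are a little off and sometimes report something else, mostly with a low value. They report only what shows in the picture. A call takes as long as a camera call. They do not tell look-alikes from the thing itself.
- bot.search_frame(camera, thing): "bbox" ([left, top, width, height] in pixels, round what is visible of it).
Readings, each from a call of its own:
- bot.read_clock(): time.
- bot.read_joint_positions(): joint angles.
- bot.read_joint_vel(): joint speeds.
- bot.read_joint_efforts(): joint torques, N m.
- bot.read_position(): TCP position.
- bot.read_tool_rot(): TCP orientation.
- bot.read_ft_force(): force on the tool from outside, world axes, zero at the start.
- bot.read_moment(): the same for the moment, N m.
- bot.read_gripper_width(): opening from 0.0 (shut) to 1.0 (fully open).
Only numpy, scipy, OpenCV 4.12 (cv2) and the standard library are available. Lean on these libraries where they do the work, as an engineer would, in place of code of your own. Each camera call takes 0.05 s, during which the arm holds its last target.

## Working session

There is one attempt and no reset: what is moved stays moved. The work goes in short steps, each a Python script; the robot and the scene stay as the last script left them, time stands still between calls to the robot, and variables do not carry over. Pictures are saved under pics/ and viewed, and the job is handed in when it is done.

```bash
mkdir -p pics; ls
python3 - <<'E'
from cell import bot
import cv2
for n in ("top","side"):
    im=bot.camera(n); cv2.imwrite(f"pics/{n}0.png",im[:,:,::-1])
    c=bot.calibration(n); print(n,c["mtx"].tolist(),c["extrinsics"].round(4).tolist())
    for t in ["stand_1","tag_1","bin_full_1","bin_empty_1","jar"]:
        print(t,[( [round(v) for v in d["bbox"]],round(d["confidence"],2)) for d in bot.search_frame(n,t)])
print(bot.read_clock())
E
```

```text
pics
top [[474.70206080573126, 0.0, 313.0858201014804], [0.0, 474.70206080573126, 245.52550803999853], [0.0, 0.0, 1.0]] [[0.018, -0.9996, 0.0231, -0.0169], [-0.9805, -0.0221, -0.1952, 0.5436], [0.1957, -0.0191, -0.9805, 1.2928], [0.0, 0.0, 0.0, 1.0]]
stand_1 [([332, 246, 32, 22], 0.94), ([212, 231, 27, 29], 0.8), ([294, 238, 29, 30], 0.72), ([251, 244, 28, 20], 0.71)]
tag_1 [([338, 254, 24, 18], 0.77), ([210, 231, 22, 18], 0.67), ([296, 236, 20, 23], 0.57), ([253, 248, 22, 13], 0.5), ([450, 266, 27, 22], 0.43)]
bin_full_1 [([421, 314, 48, 36], 0.95), ([338, 181, 31, 38], 0.72), ([194, 168, 188, 124], 0.62), ([451, 266, 26, 23], 0.59), ([210, 170, 41, 42], 0.57)]
bin_empty_1 [([253, 173, 36, 39], 0.96), ([294, 171, 37, 44], 0.58)]
jar [([276, 264, 18, 14], 0.67)]
side [[544.9619004212144, 0.0, 325.8070686628232], [0.0, 544.9619004212144, 241.06448505768654], [0.0, 0.0, 1.0]] [[-0.8207, -0.5714, -0.0041, 0.4692], [-0.4202, 0.6084, -0.6733, 0.2509], [0.3872, -0.5508, -0.7393, 1.09], [0.0, 0.0, 0.0, 1.0]]
stand_1 [([244, 285, 46, 59], 0.95), ([354, 204, 34, 42], 0.86), ([318, 219, 39, 47], 0.82), ([286, 266, 43, 44], 0.81)]
tag_1 [([320, 220, 29, 34], 0.95), ([245, 283, 34, 43], 0.57), ([363, 204, 25, 17], 0.56), ([298, 267, 33, 22], 0.46), ([194, 398, 67, 59], 0.27)]
bin_full_1 [([285, 165, 56, 49], 0.8), ([469, 168, 20, 42], 0.66), ([177, 247, 62, 60], 0.56), ([324, 212, 9, 15], 0.16)]
bin_empty_1 [([220, 215, 58, 57], 0.9), ([254, 189, 57, 53], 0.86)]
jar [([330, 262, 22, 28], 0.6)]
0.6
```

Run:
```python
import cv2
a=cv2.imread("pics/top0.png")[150:300,180:390]; cv2.imwrite("pics/top0c.png",cv2.resize(a,None,fx=3.8,fy=3.8,interpolation=cv2.INTER_CUBIC))
a=cv2.imread("pics/side0.png")[150:360,160:420]; cv2.imwrite("pics/side0c.png",cv2.resize(a,None,fx=2.85,fy=2.85,interpolation=cv2.INTER_CUBIC))
```

```text
(no output)
```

View pics/top0.png

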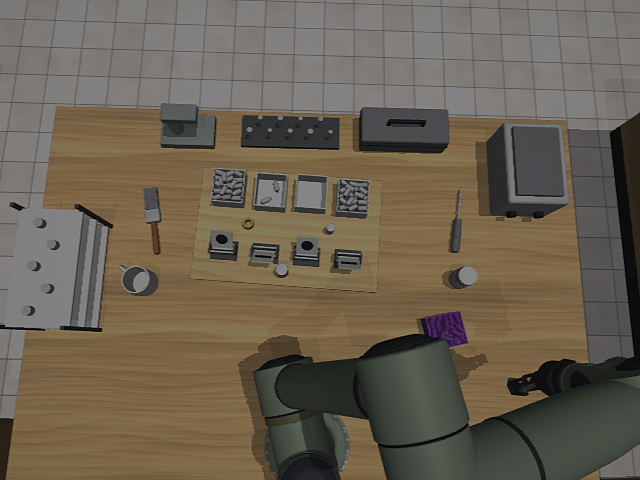

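```bash
true
```

```text
(no output)
```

View pics/side0.png

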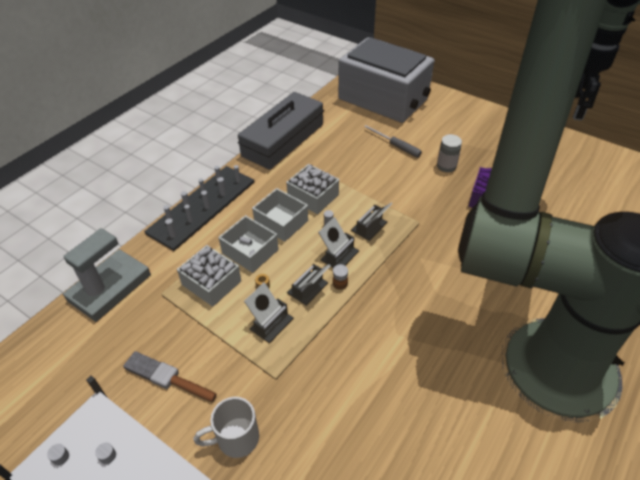

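View pics/top0c.png

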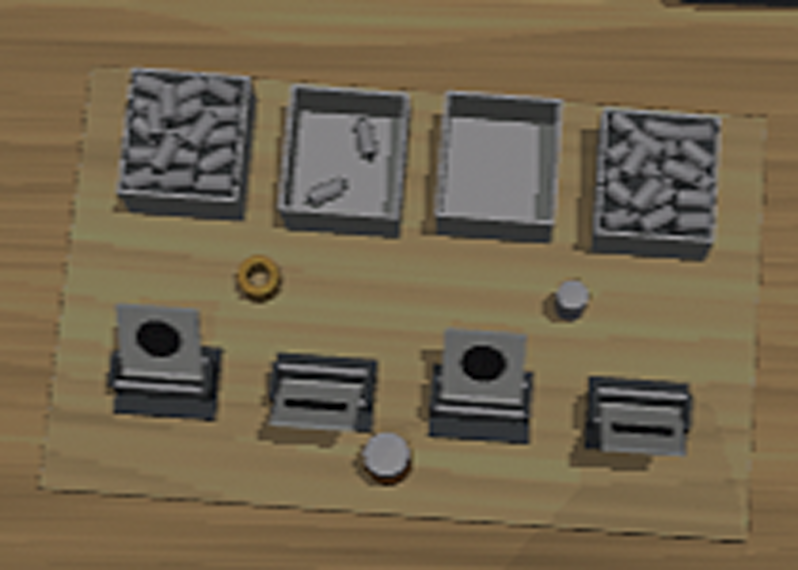

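View pics/side0c.png

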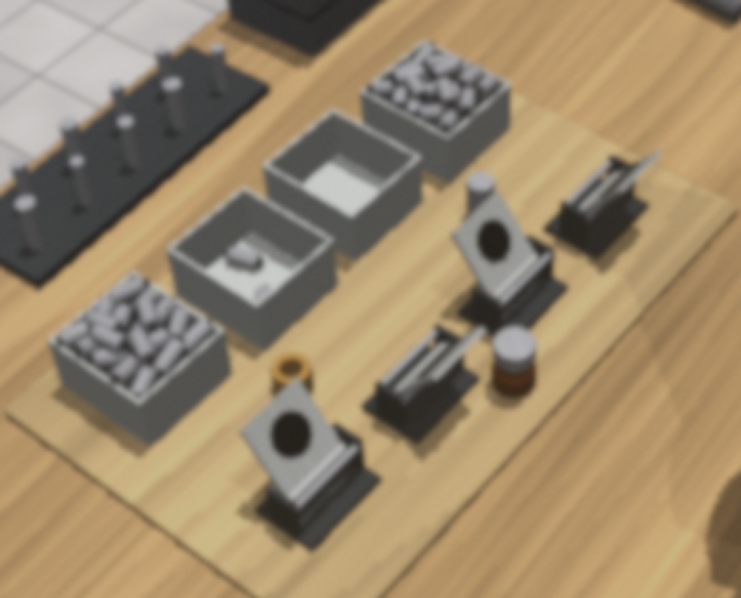

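Bins from left to right (top image) are at (229,187) full, (271,192) with two stray rollers, (311,194) bare and (352,198) full. The purple look-alike at (444,329) isn't on the board. The tags read disc (222,244), bar (264,254), disc (306,249) and bar (347,261). So tag 3 from the left must tip towards the robot, and tag 4 must tip towards its bin. Next I'll fit the pose of the stand row.

```bash
cat > h.py <<'E'
import numpy as np, cv2
from cell import bot
def proj(n,P):
    c=bot.calibration(n);E=c["extrinsics"];P=np.atleast_2d(P)
    p=(E[:3,:3]@P.T+E[:3,3:])
    q=c["mtx"]@p; return (q[:2]/q[2]).T
def T(f,L): # row frame -> world
    x,y,w=f;L=np.atleast_2d(L);c,s=np.cos(w),np.sin(w)
    return np.c_[x+c*L[:,0]-s*L[:,1],y+s*L[:,0]+c*L[:,1],L[:,2]]
def edge(i,s): # free edge corners; i=0..3 left to right
    yc=.18-.12*i; return [[s*.039,yc+.03,.090],[s*.039,yc-.03,.090]]
E
cat > fit.py <<'E'
from h import *
from scipy.optimize import least_squares
S=[1,-1,1,-1]
L=np.vstack([edge(i,S[i]) for i in range(4)])
px=np.array([[115,305],[200,311],[270,425],[355,432],[444,330],[527,336],[602,452],[685,455]])/3.8+[180,150]-.37
r=least_squares(lambda f:(proj("top",T(f,L))-px).ravel(),[.55,0,0])
f=r.x;print(f,(r.fun.reshape(-1,2)).round(2).tolist())
# board corners
B=np.array([[93,68],[768,115],[745,542],[40,488]])/3.8+[180,150]-.37
Lb=np.array([[.17,.27,.008],[.17,-.27,.008],[-.17,-.27,.008],[-.17,.27,.008]])
rb=least_squares(lambda f:(proj("top",T(f,Lb))-B).ravel(),[.55,0,0]);print("board",rb.x,rb.fun.round(2))
R=lambda w:np.array([[np.cos(w),np.sin(w)],[-np.sin(w),np.cos(w)]])
print("row in board",R(rb.x[2])@(f[:2]-rb.x[:2]))
np.save("f.npy",f)
for n,k in (("top",(180,150,210,150,3.8)),("side",(160,150,260,210,2.85))):
    im=cv2.imread(f"pics/{n}0.png");x,y,w,h,s=k
    im=cv2.resize(im[y:y+h,x:x+w],None,fx=s,fy=s,interpolation=cv2.INTER_CUBIC)
    def pl(L,col):
        p=((proj(n,T(f,L))+.5-[x,y])*s).astype(np.int32); cv2.polylines(im,[p],True,col,1)
    for i in range(4):
        yc=.18-.12*i
        pl([[a,yc+b,.008] for a,b in((.028,.039),(.028,-.039),(-.028,-.039),(-.028,.039))],(0,0,255))
        pl(edge(i,S[i]),(0,255,0))
        pl([[.18+a,yc+b,.063] for a,b in((.05,.045),(.05,-.045),(-.05,-.045),(-.05,.045))],(255,0,0))
    cv2.imwrite(f"pics/{n}_fit.png",im)
for t in("jar","slug","bush"):
    for n in("top","side"):print(t,n,[( [round(v) for v in d["bbox"]],round(d["confidence"],2)) for d in bot.search_frame(n,t)][:2])
E
python3 fit.py
```

```text
[ 0.52298095  0.07254838 -0.05655765] [[0.26, 0.14], [-0.43, 0.25], [-0.02, -0.3], [-0.48, -0.44], [0.31, 0.31], [0.08, 0.41], [0.14, -0.63], [0.14, 0.27]]
board [ 0.60378349  0.06771979 -0.05394393] [-0.53 -0.84  0.    0.41  0.94  0.01 -0.42  0.31]
row in board [-0.08094536  0.00046487]
jar top [([276, 264, 18, 14], 0.67)]
jar side [([330, 262, 22, 28], 0.6)]
slug top [([295, 236, 23, 21], 0.56)]
slug side [([363, 207, 26, 14], 0.58)]
bush top [([246, 216, 9, 16], 0.44), ([294, 236, 26, 33], 0.32)]
bush side [([255, 273, 14, 15], 0.68)]
```

View pics/top_fit.png

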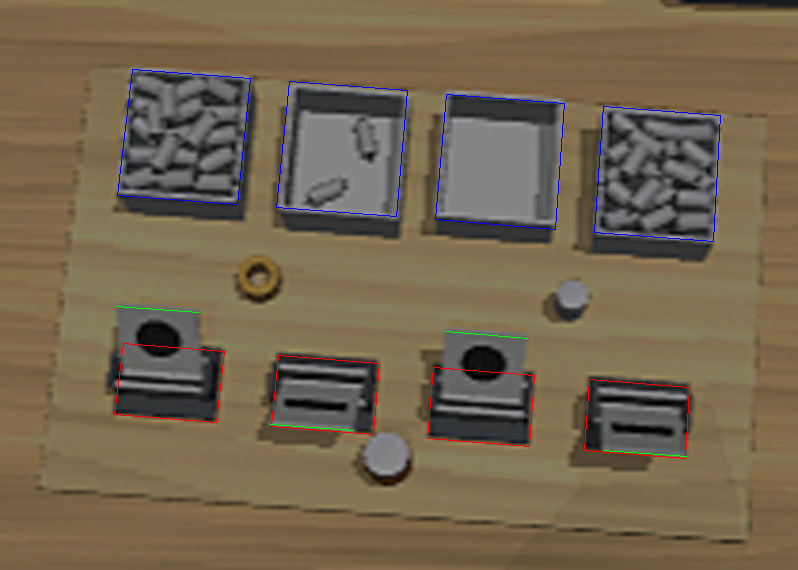

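View pics/side_fit.png

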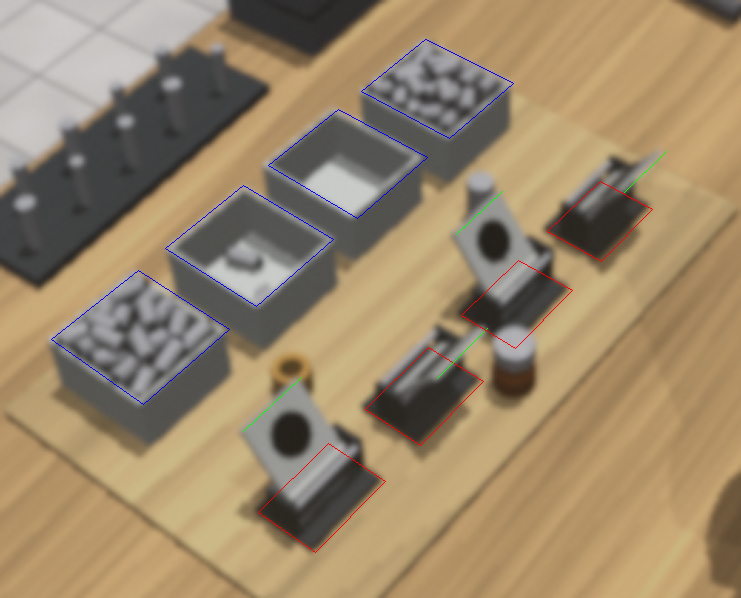

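The fit agrees with both images to about 2 mm. I'll do the rightmost tag (pushed +x) first, then its left neighbour (pushed -x).

```bash
cat >> h.py <<'E'
from scipy.spatial.transform import Rotation as Ro
f=np.load("f.npy") if __import__("os").path.exists("f.npy") else None
def quat(sgn):
    w=f[2]; x=sgn*np.array([-np.sin(w),np.cos(w),0]); y=np.array([0,0,-1.]); z=np.cross(x,y)
    q=Ro.from_matrix(np.c_[x,y,z]).as_quat(); return [q[3],*q[:3]]
def W(x,i,z): return T(f,[[x,.18-.12*i,z]])[0].tolist()
E
python3 - <<'E'
from h import *
q0=bot.read_tool_rot();print(q0,Ro.from_quat([*q0[1:],q0[0]]).as_matrix().round(2).tolist())
for s in(1,-1):
    for a in (W(-.075,3,.2),W(0,3,.068),W(.075,2,.068)): 
        j=bot.solve_ik(a,quat(s));print(s,np.round(a,3),None if j is None else np.round(j,2))
E
```

```text
[ 0.58874492 -0.58873842  0.39164185 -0.39164162] [[0.39, 0.0, 0.92], [-0.92, 0.0, 0.39], [-0.0, -1.0, 0.0]]
1 [ 0.438 -0.103  0.2  ] [-0.4   0.17 -0.49  0.91  0.   -0.34]
1 [ 0.513 -0.107  0.068] [-0.35  0.45 -0.48  0.65  0.   -0.29]
1 [0.594 0.008 0.068] [-0.11  0.56 -0.28  0.73  0.   -0.05]
-1 [ 0.438 -0.103  0.2  ] [-0.4   0.17 -0.49  0.91  0.    2.8 ]
-1 [ 0.513 -0.107  0.068] [-0.35  0.45 -0.48  0.65  0.    2.85]
-1 [0.594 0.008 0.068] [-0.11  0.56 -0.28  0.73  0.    3.09]
```

```bash
cat > push.py <<'E'
import sys
from h import *
i=int(sys.argv[1]); d=int(sys.argv[2]) # push direction along stand x
q=quat(1)
if bot.read_gripper_width()>.05: print("grip",bot.set_gripper(0.0,20))
bot.move_pose(W(-d*.085,i,.17),q)
bot.move_linear(W(-d*.085,i,.070),speed=.12)
print(np.round(bot.read_position(),4),np.round(W(-d*.085,i,.070),4))
hit=bot.move_linear(W(-d*.001,i,.070),speed=.07,until_force=8); print("hit",hit,bot.read_ft_force().round(2) if hasattr(bot.read_ft_force(),'round') else bot.read_ft_force())
bot.wait(.4)
bot.move_linear(W(-d*.085,i,.070),speed=.15)
bot.move_linear(W(-d*.085,i,.18),speed=.2)
print(bot.read_clock(),bot.read_position())
E
cat > look.py <<'E'
import sys
from h import *
k=sys.argv[1]; o=[]
for n,(x,y,w,h,s) in (("top",(180,150,210,150,1.9)),("side",(160,150,260,210,1.5))):
    im=bot.camera(n)[:,:,::-1][y:y+h,x:x+w]; o.append(cv2.resize(im,(399,300),interpolation=cv2.INTER_CUBIC))
cv2.imwrite(f"pics/look{k}.png",np.hstack(o))
E
python3 push.py 3 1 && python3 look.py 1
```

```text
grip False
[ 0.4284 -0.1027  0.0705] [ 0.4279 -0.1024  0.07  ]
hit False [-0.17  0.69  0.17]
7.5 [ 0.42800468 -0.10226647  0.17936511]
```

View pics/look1.png

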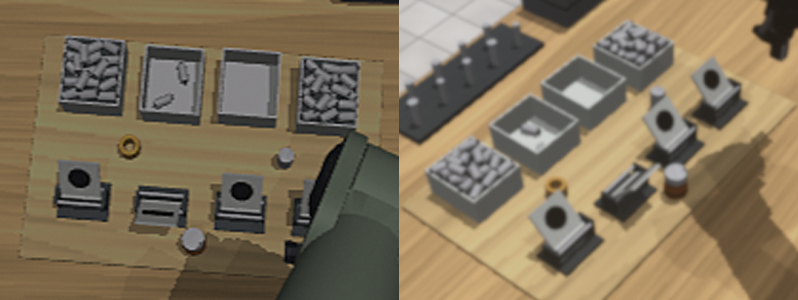

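The side view shows the rightmost tag disc up at (712,80), with nothing else moved. Next is tag index 2, pushed towards the robot.

```bash
python3 push.py 2 -1
python3 - <<'E'
from h import *
bot.move_pose([.30,-.38,.25],bot.read_tool_rot())
print(bot.read_clock())
E
python3 look.py 2
```

```text
[0.6051 0.0076 0.0709] [0.6045 0.0078 0.07  ]
hit False [ 0.19  0.04 -0.36]
12.5833 [0.60345    0.00794504 0.17922182]
14.3917
```

View pics/look2.png

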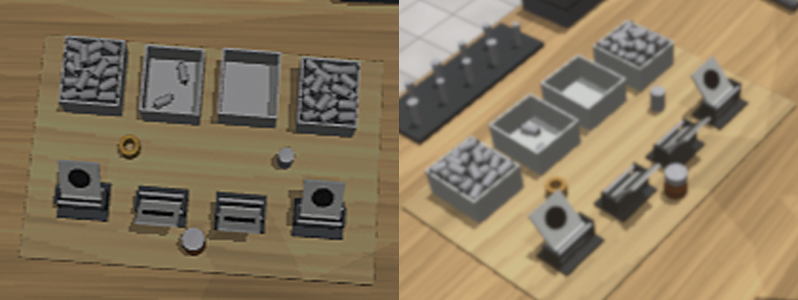

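The tags now read disc (80,180), bar (160,210), bar (240,215) and disc (322,198), which matches full, not full, not full, full. The jar, slug, bush and bins are where they were. Handing in.

```bash
python3 -c "
from cell import bot
print(bot.read_ft_force());print(bot.close_job())"
```

```text
[-0.22429629  0.01133899  0.18875007]
the job is handed in; nothing more can be done
None
```

The job is done and handed in. Both full bins, the outermost two, now show the disc, and the two middle bins show the bar.

- **Moves:** I tipped two wrong tags with the shut fingertips. The rightmost one went towards its full bin, and its left neighbour, in front of the bare bin, went towards the robot. The other two tags were already right and I left them alone.
- **Checks:** The last pictures from both cameras show the tags reading disc, bar, bar, disc from left to right. The bins, jar, bush and slug look unmoved. Those pictures were cropped to the board, so I did not look again at the brush, driver, mug, can or the purple look-alike.
- **Forces and time:** Neither push reached the 8 N stop I had set. The arm was clear of everything at about 14.5 s, well inside the 42 s.
- **Disagreement:** In the first pictures the networks gave wrong boxes for the slug, with middling confidence, and some low-confidence false hits for other things. I placed the tags by fitting the known sizes to the top picture instead, and the fit matched both cameras to about 2 mm.

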